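# Clamp a housing on the marking pallet with the extension bar

## Task

Clamp the housing on the marking pallet: take the blue extension bar from the green mat, slip its open end over the stub of the clamp lever until it is fully home against the yellow collar, and use it to throw the lever past its dead point until it is locked against its stop. Go gently, neither ramming the collar nor forcing the lever against its stop (keep the bar's load on the clamp under 45 N), move the lever only with the bar and keep the gripper off the pallet, clamp and housing. Then draw the bar off without unlocking the clamp, lay it flat on the green mat again; leave the spare housings, scraper and steel block where they are.

Things in the scene. Friction and masses are not known exactly. Their poses are not given: they have to be found in the camera images.
- fixture: Aluminium marking pallet, 285 x 150 x 20 mm, fixed to the bench, with a red toggle clamp, a steel fence and the housing. Origin on the bench plane below the lever's pivot; z up, x from the pivot towards housing and fence (to the robot's left). The plate spans x -60 to +225 mm, y -75 to +75 mm; highest fixed point 80 mm. The lever's arm overhangs the plate's near edge.
- lever (a joint): Angle (rad) of the clamp lever, a level arm on a vertical pivot; grows counter-clockwise seen from above. At angle q the arm points from the pivot along pi/2 - 0.75 + q about z from the pallet's x axis. 0 = open, 1.05 = dead point, 1.10 = locked on its solid stop. Starts between 0 and 0.15. Read to about 0.01.
- pivot (a point): Point on the lever's pivot axis at mid-height of the arm, 60 mm above the bench. Turning the lever takes up to about 2.5 N m near 0.5 to 0.8 rad, falling to the pivot's friction (0.45 N m) at the dead point; friction can leave it short of the stop, so it must be pushed until the stop is felt. Let go well before the dead point it springs back; once locked it stays.
- collar (a point): Centre of the outer face of the yellow collar (30 x 30 mm) on the arm, 70 mm from the pivot, 60 mm above the bench. The bar's open end comes to rest against this face.
- stub_tip (a point): Tip of the round steel stub (14 mm diameter, hemispherical end) that sticks out 50 mm beyond the collar, 120 mm from the pivot, 60 mm above the bench.
- bar: Extension bar: blue square steel tube 26 x 26 x 240 mm, bore 22 x 22 mm, 0.3 to 0.55 kg, balanced at mid-length; orange sleeve and closed black cap at the rear, open at the other end. Origin at mid-length on its underside; x along the bar to its open end, z up. Lies flat on the mat, open end away from the robot. On the stub it has 4 mm play all round, so the lever lags it.
- bar_mouth (a point): Centre of the bar's open end, 120 mm from its middle and 13 mm above its underside. A hand push at mid-length of about 10 to 15 N throws the lever. Bore and stub bear on each other at two places, so the load on the clamp (summed) can be 2 to 3 times the hand's push; against the stop or collar 5 N at the hand is enough to feel.
- part: Aluminium housing, 60 x 54 x 55 mm, loose on the pallet between two low rails, the clamp's plunger pad on its right and the steel fence on its left; the closing clamp slides it a few mm on to the fence. Origin at the centre of its underside, 169.5 mm from the pivot along the pallet's x when it is on the fence. Leave its handling to the clamp.
- mat: Green plastic mat 300 x 150 mm, 4 mm thick, fixed on the bench, long side along x, to the left or right of the pallet. Origin at the centre of its underside.
- tray: Grey open tray 220 x 130 x 35 mm with two spare housings (60 x 54 x 55 mm), on the other side of the pallet from the mat. Bystander.
- spare_a: A spare housing in the tray. Bystander.
- spare_b: A spare housing in the tray. Bystander.
- scraper: Orange-handled scraper, 200 mm long, at the right. Bystander.
- clamp_block: Steel block 60 x 50 x 40 mm at the left. Bystander.
Not all that is in view belongs to the job. What is shaped like the part but red is not meant. Several things look just like the bar: the one meant starts nearest to the robot's base.

How it is judged:
By the outcome, as a careful person would: the job done as asked, in the order asked, and still so for the second after the job is handed in, with the robot touching nothing.
It also fails if it takes over 67 s, if anything falls off the work surface, if the arm or the gripper's body presses on something with over 40 N, if the wrist force passes 120 N, or if a joint passes its speed limit or range.

## Robot

A 6-joint arm with a two-finger parallel gripper is mounted at the origin on the work surface. World frame = base frame: x ahead of the robot, y to its left, z up, the work surface at z = 0. Lengths are in m, angles in rad, forces in N, time in s.
With the tool pointing down it reaches from about 0.4 to 0.825 m from the base axis. Payload 7 kg.
Tool frame: the origin (TCP) lies at the very end of the fingers, on their centre line; the grasp point (between the pads) lies 19 mm behind it; x points along the fingers, y is the direction in which the jaws open and shut, and the axes are right-handed (so a half turn about x gives the same grasp; the last joint's range is limited). The gripper opens to 88 mm and grips with 3 to 60 N. Pads are 19 mm wide; open, the fingers measure 130 mm over their backs; the gripper's body (78 mm by 193 mm) begins 47 mm behind the grasp point.
Start: joints at [1.627, 0.359, 0.012, 0, -1.224, -0.288], TCP at [0.155, 0.657, 0.198] pointing down, gripper open.
Joint ranges: [-3.07, 3.07], [-1.43, 2.12], [-1.02, 1.25], [-3.03, 1.67], [-3.05, -0], [-3.03, 3.03]. Speed limits (rad/s): [2.39, 2.39, 3.01, 3.14, 3.14, 3.14].

## Interface

Orientations are given as [roll, pitch, yaw] about the fixed x, y, z axes, in that order (R = Rz(yaw) Ry(pitch) Rx(roll)).
In Python, from station import arm gives the robot as it stands.
- The arm moves only by the shell command python3 -m inch 'ROWS' [OPENING] [FORCE]. ROWS is text: rows parted by semicolons, each of 6 numbers parted by spaces: the shift along the world's x, y, z in units of 30 mm (1.0 is 30 mm), then the turn, a rotation vector about the world's x, y, z in units of 5 degrees (1.0 is 5 degrees). In form: dx dy dz wx wy wz; .... A call has 1 to 12 rows; each row shifts and turns the commanded pose from where the row before left it; what a row does not reach is not made up. A row lasts 1/8 s, in which the tool goes at most 62.5 mm and 10.7 degrees, less where a joint would pass 70% of its speed; a pose out of reach is approached as far as the arm can. A call is refused whole if a number of a shift passes 1 or a number of a turn 1, either way. A call with a gripper value outside its range is refused whole. OPENING is the opening, from 0 (shut) to 1 (fully open), set as the call begins (- or left out, the last holds). The fingers move at their own pace and stop on an object; FORCE is the grip in N (left out, the last holds). Time passes only in rows, so rows that do not move let the fingers close. It gives the time, the measured TCP pose, the force and the opening at its end, in the units of the state.
- arm.get_state(): the state, without advancing time (a new reading comes with each control period).
- arm.grab_frame(name): name is "scene" or "side" or "wrist"; returns a dict with "frame" (400x640x3 uint8, red, green, blue), "range_z" (400x640 float32, m along the optical axis (not along the pixel's ray), 0 where there is no reading), "mtx" (3x3 intrinsics, pixels), "pose" (4x4, takes a point from camera to world coordinates). Camera axes: x right, y up, looking along -z (the intrinsics and any distortion apply to the point x, -y, -z); pixel columns grow to the right and rows downward; lengths in m; the calibration is good to about 2 mm. The wrist camera is an equidistant fisheye: a pixel r from the principal point sees the ray r / f radians off the axis. A picture is of the moment at which its call begins.
- arm.job_done(): hands the job in, once; it reports no verdict.
Trained networks look in a picture, given as the dict that the camera call returned (one of the last four; its "shot" number tells which), for a name from the list of things; names that differ only in an ending like _2 or _b are one class to them, and where a whole thing is asked for, a point or a joint stands for the part that bears it (a point fixed in the world has none). Each returns a list of dicts, best first, with "confidence" (0 to 1); they miss things now and then, are a little off and sometimes report something else, mostly with a low value. They report only what shows in the picture. A call takes as long as a camera call. They do not tell look-alikes from the thing itself.
- arm.search_frame(picture, target): "extent" ([centre column, centre row, width, height] as shares, 0 to 1, of the picture: columns of its width, rows of its height, round what is visible of it).
- arm.masks_of(picture, target): "mask" (400x640 bool, what is visible of it) and "extent" ([centre column, centre row, width, height] as shares, 0 to 1, of the picture: columns of its width, rows of its height, round what is visible of it).
- arm.place_of(picture, target): "position" ([column, row] as shares, 0 to 1, of the picture: columns of its width, rows of its height: a listed point, or the origin of a listed thing).
The state is a dict: "t": time; "q": joint angles; "qd": joint speeds; "joint_efforts": joint torques, N m; "eef_pos": TCP position; "ee_rot": TCP orientation; "force": force on the tool from outside, world axes, zero at the start; "moment": the same for the moment, N m; "width": finger opening in m.
Only numpy, scipy, OpenCV 4.12 (cv2) and the standard library are available. Lean on these libraries where they do the work, as an engineer would, in place of code of your own. Each camera call takes 0.05 s, during which the arm holds its last target. There are 200 camera calls.

## Working session

There is one attempt and no reset: what is moved stays moved. The work goes in short steps, Python scripts to look and compute and a shell command to move; the robot and the scene stay as the last step left them, time stands still between calls to the robot, and variables do not carry over. Pictures are saved under pics/ and viewed, about 8 in all and at most 12, crops included, and the job is handed in when it is done.

```bash
ls; mkdir -p pics
cat > h.py <<'E'
import numpy as np, cv2
from station import arm
def ray(f,uv):
    K=f["mtx"]; x=(uv[0]-K[0,2])/K[0,0]; y=(uv[1]-K[1,2])/K[1,1]
    return np.array([x,-y,-1.0])
def onz(f,uv,z):  # pixel -> world at height z (pinhole)
    P=f["pose"]; d=P[:3,:3]@ray(f,uv); o=P[:3,3]
    return o+d*(z-o[2])/d[2]
def cloud(f):
    K=f["mtx"];Z=f["range_z"];v,u=np.mgrid[:400,:640]
    p=np.stack([(u-K[0,2])/K[0,0]*Z,-(v-K[1,2])/K[1,1]*Z,-Z],-1)
    return p@f["pose"][:3,:3].T+f["pose"][:3,3]
def px(p): return np.array(p)*[640,400]
def save(n,im): cv2.imwrite("pics/"+n,im[...,::-1])
E
python3 - <<'E'
from h import *
np.set_printoptions(precision=3,suppress=True)
s=arm.get_state();print(s)
for n in["scene","side"]:
    f=arm.grab_frame(n);save(n+"0.png",f["frame"]);np.savez(n+"0.npz",**{k:f[k] for k in("frame","range_z","mtx","pose")})
    C=cloud(f);print(n,f["pose"],f["mtx"])
    for t in["bar","bar_mouth","pivot","collar","stub_tip","mat","fixture","part"]:
        for r in arm.place_of(f,t)[:4]:
            u=px(r["position"]);i=np.clip(u.astype(int),0,[639,399]);print(t,round(r["confidence"],2),u,C[i[1],i[0]])
    for r in arm.masks_of(f,"bar")[:5]:
        m=r["mask"];print("barmask",round(r["confidence"],2),m.sum(),np.median(C[m],0))
E
```

```text
pics
{'t': 0.0, 'q': array([ 1.627,  0.359,  0.011, -0.   , -1.224, -0.288]), 'qd': array([ 0.001, -0.   ,  0.002, -0.   , -0.001, -0.002]), 'joint_efforts': array([  0.001, -58.271,  29.306,   6.997,   0.007,  -0.   ]), 'eef_pos': array([0.155, 0.656, 0.197]), 'ee_rot': array([ 1.659,  1.569, -1.714]), 'force': array([0.42 , 0.19 , 0.423]), 'moment': array([-0.024,  0.023,  0.009]), 'width': 0.08757920648416204}
scene [[ 0.742 -0.553  0.379  1.074]
 [ 0.67   0.6   -0.438 -0.583]
 [ 0.014  0.579  0.815  1.246]
 [ 0.     0.     0.     1.   ]] [[371.502   0.    310.916]
 [  0.    371.502 199.686]
 [  0.      0.      1.   ]]
bar 0.93 [374.976 110.8  ] [0.376 0.674 0.03 ]
bar 0.82 [364.48 166.4 ] [0.55  0.37  0.012]
bar_mouth 0.93 [349.696 103.68 ] [0.253 0.634 0.027]
bar_mouth 0.85 [387.52 177.8 ] [0.659 0.391 0.008]
bar_mouth 0.32 [326.208 222.8  ] [0.635 0.013 0.064]
bar_mouth 0.23 [359.808 161.8  ] [0.523 0.367 0.026]
pivot 0.47 [333.376 249.8  ] [ 0.729 -0.058  0.069]
collar 0.79 [329.984 231.68 ] [ 0.671 -0.013  0.072]
stub_tip 0.72 [330.112 220.52 ] [0.617 0.063 0.   ]
stub_tip 0.
[... 595 characters left out ...]
6]
 [  0.      0.      1.   ]]
bar 0.84 [263.68 186.  ] [0.526 0.372 0.007]
bar 0.56 [186.112 172.08 ] [0.353 0.669 0.022]
bar_mouth 0.97 [286.912 171.92 ] [0.645 0.375 0.029]
bar_mouth 0.56 [169.472 188.4  ] [0.258 0.632 0.   ]
pivot 0.73 [381.504 197.32 ] [ 0.714 -0.063  0.066]
pivot 0.41 [345.28 196.32] [0.687 0.081 0.019]
collar 0.7 [362.624 193.4  ] [ 0.677 -0.009  0.074]
stub_tip 0.62 [345.984 194.6  ] [0.696 0.09  0.02 ]
mat 0.86 [262.208 191.2  ] [0.505 0.35  0.003]
fixture 0.9 [383.872 211.8  ] [ 0.699 -0.088  0.027]
part 0.63 [347.968 186.   ] [0.709 0.093 0.047]
part 0.55 [326.784 180.08 ] [0.668 0.162 0.062]
barmask 0.78 487 [0.514 0.377 0.023]
barmask 0.6 436 [0.349 0.672 0.019]
```

Run:
```python
from h import *
a=cv2.imread("pics/scene0.png");b=cv2.imread("pics/side0.png")
a=cv2.resize(a[80:330,180:500],(768,600));cv2.imwrite("pics/sceneC.png",a)
b=cv2.resize(b[120:280,140:440],(800,427),interpolation=cv2.INTER_CUBIC);cv2.imwrite("pics/sideC.png",b)
```

```text
(no output)
```

View pics/sceneC.png

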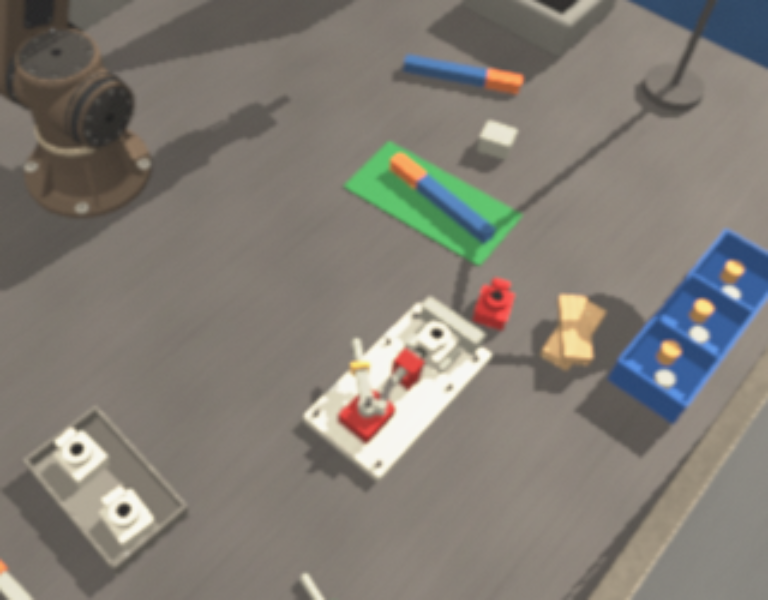

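View pics/sideC.png

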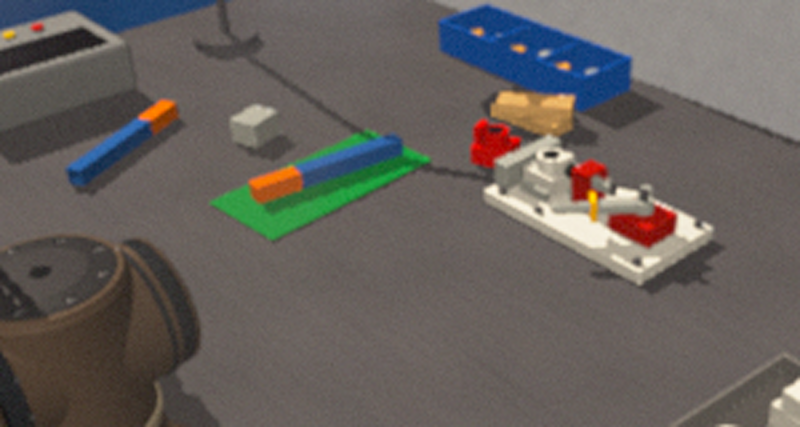

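The scene crop shows two bar look-alikes. One lies on the green mat at full-image px (365,166), about (0.53,0.375), 0.65 m from the base. The other lies loose at (375,111), about (0.36,0.67), 0.76 m away. The one on the mat is meant: it is the nearest, and it's on the green mat with its open end away from the robot. Both crops confirm this. The lever is open, pointing left and towards the robot.

```bash
cat >> h.py <<'E'
from scipy.spatial.transform import Rotation as Ro
def tool():
    s=arm.get_state(); return s, Ro.from_euler("xyz",s["ee_rot"]).as_matrix()
E
python3 - <<'E'
from h import *
np.set_printoptions(precision=4,suppress=True)
s,R=tool();print("toolR",R)
for n in["scene","side"]:
    f=dict(np.load(n+"0.npz"));C=cloud(f);I=cv2.cvtColor(f["frame"],cv2.COLOR_RGB2HSV)
    reg=(abs(C[...,0]-.54)<.2)&(abs(C[...,1]-.37)<.12)&(C[...,2]<.06)
    H,S,V=I[...,0],I[...,1],I[...,2]
    bl=reg&(H>95)&(H<125)&(S>110); org=reg&(H<18)&(S>130); gr=reg&(H>45)&(H<85)&(S>100)
    b=(bl|org)
    top=C[b&(C[...,2]>.026)]
    c,s_,a=cv2.PCACompute2(top[:,:2].astype(np.float32),None)[0:3] if 0 else (*cv2.PCACompute(top[:,:2].astype(np.float32),None),0)
    print(n,b.sum(),len(top),"z",np.percentile(C[b][:,2],[5,50,95]),"mean",c,"dir",s_[0], "ext",np.percentile((top[:,:2]-c)@s_[0],[1,99]))
    print(" blue mean",C[bl].mean(0),"orange",C[org].mean(0))
    g=C[gr][:,:2].astype(np.float32);print(" mat",cv2.minAreaRect(g),len(g))
    # pallet
    P=C.reshape(-1,3);w=P[(abs(P[:,0]-.7)<.2)&(abs(P[:,1])<.3)&(abs(P[:,2]-.02)<.006)]
    r=cv2.minAreaRect(w[:,:2].astype(np.float32));print(" plate",r,len(w))
E
```

```text
toolR [[-0.     -0.2298 -0.9732]
 [-0.     -0.9732  0.2298]
 [-1.      0.      0.    ]]
scene 397 265 z [0.0111 0.0289 0.0456] mean [[0.557  0.3675]] dir [ 0.9433 -0.3319] ext [-0.1401  0.2055]
 blue mean [0.5768 0.3724 0.0261] orange [0.5076 0.3624 0.0302]
 mat ((0.5230939388275146, 0.37668097019195557), (0.29367923736572266, 0.15419071912765503), 3.8176541328430176) 1211
 plate ((0.7738041877746582, -0.003464430570602417), (0.25127503275871277, 0.5930845141410828), 0.03431466966867447) 1747
side 557 236 z [0.0054 0.0238 0.0351] mean [[0.561  0.3616]] dir [ 0.9236 -0.3833] ext [-0.1482  0.1989]
 blue mean [0.5688 0.3726 0.0209] orange [0.5184 0.3579 0.0227]
 mat ((0.5235720872879028, 0.3820323646068573), (0.3085733950138092, 0.16216859221458435), 4.362450122833252) 955
 plate ((0.7712408900260925, -0.0025656819343566895), (0.252233624458313, 0.5962740778923035), 0.46225103735923767) 1056
```

```bash
python3 -m inch '.5 -.4 .3 0 0 0;1 -.8 .5 0 0 0;1 -.8 .5 0 0 0;1 -.8 .5 0 0 0;1 -.8 0 0 0 0;1 -.8 0 0 0 0;1 -.8 0 0 0 0;1 -.8 0 0 0 0;1 -.8 0 0 0 0;1 -.8 0 0 0 0;1 -.8 0 0 0 0;.5 -.4 0 0 0 0'
python3 - <<'E'
from h import *
np.set_printoptions(precision=4,suppress=True)
f=arm.grab_frame("wrist");save("w1.png",f["frame"]);np.savez("w1.npz",**{k:f[k] for k in("frame","range_z","mtx","pose")})
print(f["pose"],f["mtx"])
for t in["bar","bar_mouth","pivot","collar","stub_tip","mat","fixture","part"]:
    for r in arm.place_of(f,t)[:3]: print(t,round(r["confidence"],2),px(r["position"]))
E
```

```text
t: 2.5
eef_pos: [0.4866, 0.391, 0.2528]
ee_rot: [-2.323, 1.57, 0.585]
force: [0.0, 0.1, 0.3]
width: 0.0879
[[-0.2305  0.9266  0.297   0.5668]
 [-0.9731 -0.2196 -0.0701  0.3713]
 [ 0.0002 -0.3052  0.9523  0.44  ]
 [ 0.      0.      0.      1.    ]] [[309.7069   0.     320.5418]
 [  0.     309.7069 195.5406]
 [  0.       0.       1.    ]]
bar 0.62 [315.52 121.2 ]
bar_mouth 0.84 [222.592 316.4  ]
bar_mouth 0.68 [309.312  36.08 ]
stub_tip 0.78 [540.032  19.8  ]
mat 0.9 [324.224 130.   ]
mat 0.36 [316.48 121.92]
fixture 0.59 [325.12 132.48]
```

View pics/w1.png

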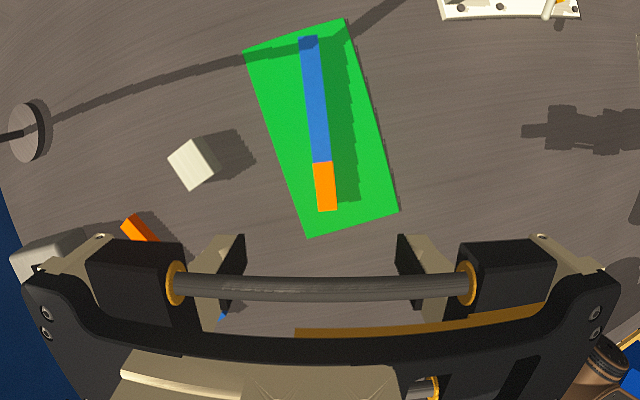

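The wrist view shows the mat with the bar on it, mouth at about (308,38) and orange end at (327,210). The pallet is at the top edge.

```bash
cat >> h.py <<'E'
def fz(f,uv,z):
    """fisheye pixels -> world at height z"""
    uv=np.atleast_2d(np.asarray(uv,float));K=f["mtx"];d=(uv-[K[0,2],K[1,2]])/K[0,0]
    r=np.linalg.norm(d,axis=1)+1e-9;k=np.sin(r)/r
    v=np.stack([d[:,0]*k,-d[:,1]*k,-np.cos(r)],1)@f["pose"][:3,:3].T;o=f["pose"][:3,3]
    return o+v*((z-o[2])/v[:,2])[:,None]
def hsv(f):
    I=cv2.cvtColor(f["frame"],cv2.COLOR_RGB2HSV).astype(int);return I[...,0],I[...,1],I[...,2]
def biggest(m):
    n,l,s,_=cv2.connectedComponentsWithStats(m.astype(np.uint8));return l==1+np.argmax(s[1:,4])
def bar_pose(f,z,box):
    H,S,V=hsv(f);r=np.zeros(H.shape,bool);r[box[1]:box[3],box[0]:box[2]]=1
    m=r&(((H>95)&(H<125)&(S>90))|((H<20)&(S>150)))
    m=biggest(m);v,u=np.nonzero(m);p=fz(f,np.stack([u,v],1),z)[:,:2].astype(np.float32)
    return cv2.minAreaRect(p),p
E
python3 - <<'E'
from h import *
np.set_printoptions(precision=4,suppress=True)
f=dict(np.load("w1.npz"))
r,p=bar_pose(f,.03,(240,5,420,228));print(r,cv2.boxPoints(r))
c,e=cv2.PCACompute(p,None);print("pca",c,e)
H,S,V=hsv(f);m=biggest((H>45)&(H<85)&(S>100));v,u=np.nonzero(m);g=cv2.minAreaRect(fz(f,np.stack([u,v],1),.004)[:,:2].astype(np.float32));print("mat",g,cv2.boxPoints(g))
E
```

```text
((0.5352210998535156, 0.3819432556629181), (0.027174459770321846, 0.24056780338287354), 83.07805633544922) [[0.4142 0.383 ]
 [0.653  0.354 ]
 [0.6563 0.3809]
 [0.4175 0.4099]]
pca [[0.5377 0.3821]] [[ 0.9932 -0.1166]
 [ 0.1166  0.9932]]
mat ((0.5214884877204895, 0.377218097448349), (0.299949586391449, 0.15070904791355133), 4.210564613342285) [[0.3664 0.4414]
 [0.3775 0.2911]
 [0.6766 0.3131]
 [0.6655 0.4634]]
```

```bash
python3 -m inch '.3 -1 .1 0 0 0;.3 -1 .1 0 0 0;.3 -1 .1 0 0 0;.3 -1 0 0 0 0;.3 -1 0 0 0 0;.3 -1 0 0 0 0;.3 -1 0 0 0 0;.3 -1 0 0 0 0;.3 -1 0 0 0 0;.3 -1 0 0 0 0;.3 -1 0 0 0 0;.2 -.5 0 0 0 0'
python3 - <<'E'
from h import *
np.set_printoptions(precision=4,suppress=True)
f=arm.grab_frame("wrist");save("w2.png",f["frame"]);np.savez("w2.npz",**{k:f[k] for k in("frame","range_z","mtx","pose")})
for t,z in[("pivot",.06),("collar",.06),("stub_tip",.06),("fixture",0),("part",.02)]:
    for r in arm.place_of(f,t)[:3]: u=px(r["position"]);print(t,round(r["confidence"],2),u,fz(f,u,z)[0])
H,S,V=hsv(f);m=(H>22)&(H<33)&(S>150)&(V>120);m[240:]=0;m=biggest(m);v,u=np.nonzero(m)
print("yellow",m.sum(),u.mean(),v.mean(),fz(f,[u.mean(),v.mean()],.075))
E
```

```text
t: 4.45
eef_pos: [0.5902, 0.0472, 0.2612]
ee_rot: [-2.728, 1.571, 0.182]
force: [-0.6, 0.5, 0.1]
width: 0.0877
pivot 0.69 [376.128  45.88 ] [ 0.7227 -0.0555  0.06  ]
collar 0.7 [347.904  94.4  ] [ 0.6692 -0.007   0.06  ]
stub_tip 0.78 [328.128 124.72 ] [0.6374 0.0255 0.06  ]
stub_tip 0.15 [367.104  50.52 ] [ 0.7189 -0.0429  0.06  ]
fixture 0.65 [367.424  47.2  ] [ 0.7311 -0.0554  0.    ]
fixture 0.53 [328.704 129.48 ] [0.6253 0.0259 0.    ]
part 0.9 [168.512  90.8  ] [0.7455 0.2396 0.02  ]
part 0.62 [249.92  79.8 ] [0.7219 0.1152 0.02  ]
part 0.18 [ 80.32 248.88] [0.5378 0.5529 0.02  ]
yellow 164 351.9390243902439 88.1951219512195 [[ 0.6755 -0.012   0.075 ]]
```

View pics/w2.png

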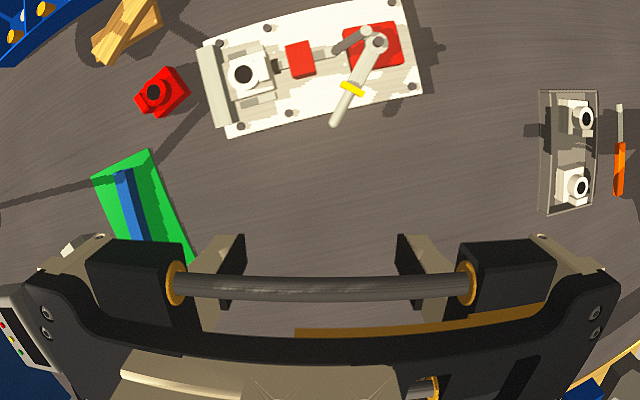

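The wrist view shows the pallet at the top with the pivot at (377,43), the yellow collar at (352,89) and the stub tip at about (333,124). The lever is open, and the distances match: 118 and 72 mm against 120 and 70 nominal. I'll refine the stub axis with a line fit.

Run:
```python
from h import *
np.set_printoptions(precision=4,suppress=True)
f=dict(np.load("w2.npz"))
H,S,V=hsv(f)
# rows below collar: stub is bright low-sat against wood/plate; print profile
for v in range(94,128,3):
    row=V[v,315:365];print(v,row)
for p in [(196,43),(228,138),(424,93)]: print(fz(f,p,.02))
c=cv2.resize(f["frame"][20:145,280:430],(720,600),interpolation=cv2.INTER_CUBIC);save("w2c.png",c)
```

```text
94 [254 254 254 254 254 254 254 254 254 254 254 253 253 254 254 254 254 254
 254 254 254 254 254 254 254 255 255 246 227 227 235 239 241 243 238 231
 214 189 167 161 215 242 253 255 255 255 254 254 253 252]
97 [253 254 254 254 254 254 254 254 254 254 254 254 254 254 254 254 254 254
 254 254 254 254 254 254 255 255 231 226 233 236 240 242 240 234 222 201
 175 162 213 255 255 255 254 251 248 250 252 247 253 254]
100 [254 254 254 254 254 254 254 254 254 254 254 254 254 254 254 254 254 254
 254 254 254 254 255 255 249 219 230 236 240 243 241 238 229 212 185 159
 191 251 255 255 254 254 254 254 254 254 254 254 254 254]
103 [254 254 254 254 254 254 254 254 254 254 254 254 254 254 254 254 254 254
 254 254 254 255 252 224 223 234 238 243 243 238 234 219 195 167 147 244
 255 255 254 254 254 254 254 254 255 255 255 255 255 255]
106 [254 254 254 254 254 254 254 254 254 254 254 254 254 254 254 254 254 254
 254 255 254 242 222 230 237 241 242 240 236 227 207 180 150 197 255 255
 255 255 255 255 247 235 221 197 155 110  80  95 100 110]
109 [254 254 254 254 254 254 254 254 254 254 254 254 254 254 2
[... 771 characters left out ...]
21 [134 130 133 133 129 130 138 140 137 134 139 135 129 152 213 239 241 244
 242 239 236 230 211 187 159 140 132 125 133 132 130 131 133 133 131 128
 128 130 124 122 126 124 125 127 122 123 127 124 122 123]
124 [136 135 132 134 137 129 136 131 136 132 127 129 128 137 188 232 245 244
 241 235 219 201 174 149 123 124 125 124 129 126 130 123 128 126 126 127
 127 128 124 131 129 129 128 129 126 130 129 124 125 126]
127 [131 133 131 133 131 135 132 131 128 125 132 126 127 130 127 126 148 179
 172 166 145 130 118 129 129 134 130 127 129 131 130 129 132 123 133 131
 129 125 127 125 125 125 118 124 125 123 121 123 124 122]
[[0.7995 0.1794 0.02  ]]
[[0.6509 0.1677 0.02  ]]
[[ 0.651  -0.1177  0.02  ]]
```

View pics/w2c.png

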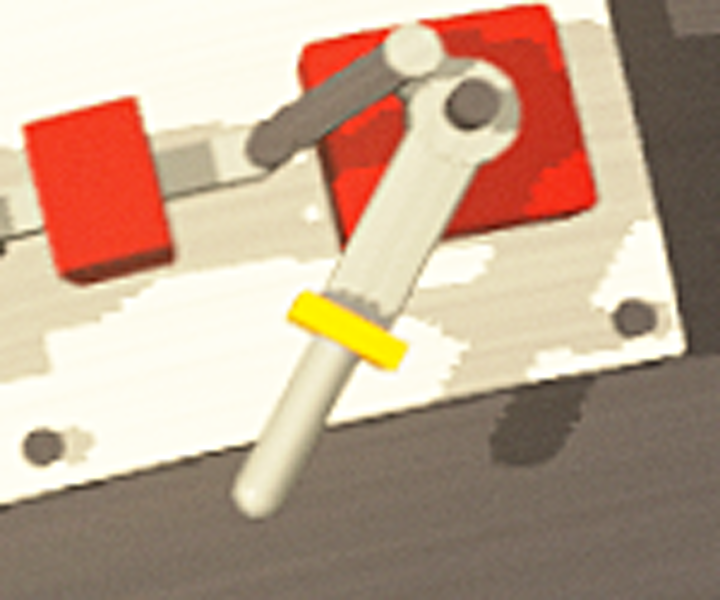

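The crop shows the stub axis running from the collar base at px (350,94) to the tip at (332.5,127).

Run:
```python
from h import *
np.set_printoptions(precision=4,suppress=True)
f=dict(np.load("w2.npz"))
P=fz(f,[(346.7,97),(343.3,103),(340,109),(333.5,121),(332,127)],.06)[:,:2];print(P)
d=P[3]-P[0];a=np.arctan2(d[1],d[0]);print("axis deg",np.degrees(a))
cr=lambda p:(280+p[0]/4.8,20+p[1]/4.8)
print("right edge",fz(f,[cr((610,3)),cr((685,350))],.02),"front",fz(f,[cr((685,350)),cr((0,505)),(228,138)],.02))
print("pivot bolt",fz(f,cr((472,103)),.072),"yellow ends",fz(f,[cr((300,300)),cr((400,352))],.075), "base sides",fz(f,cr((338,352)),.067))
```

```text
[[ 0.6663 -0.0048]
 [ 0.6598  0.001 ]
 [ 0.6534  0.0067]
 [ 0.6404  0.0179]
 [ 0.6335  0.0215]]
axis deg 138.7122536425408
right edge [[ 0.7577 -0.1167  0.02  ]
 [ 0.6514 -0.1158  0.02  ]] front [[ 0.6514 -0.1158  0.02  ]
 [ 0.649   0.0901  0.02  ]
 [ 0.6509  0.1677  0.02  ]]
pivot bolt [[ 0.7261 -0.0569  0.072 ]] yellow ends [[ 0.6846 -0.0025  0.075 ]
 [ 0.6667 -0.024   0.075 ]] base sides [[ 0.6698 -0.0096  0.067 ]]
```

```bash
python3 -m inch '0 .5 0 0 0 .3;0 1 0 0 0 .3;0 1 0 0 0 .3;0 1 0 0 0 .38;-.2 1 0 0 0 0;-.2 1 0 0 0 0;-.2 1 0 0 0 0;-.2 1 -.2 0 0 0;-.2 1 -.5 0 0 0;-.17 1 -.8 0 0 0;0 1 -1 0 0 0;0 .58 -1 0 0 0'
python3 -m inch '0 0 -1 0 0 0;0 0 -1 0 0 0;0 0 -.8 0 0 0;0 0 -.3 0 0 0;0 0 0 0 0 0'
python3 - <<'E'
from h import *
np.set_printoptions(precision=4,suppress=True)
s,R=tool();print(s["eef_pos"],R[:,1])
f=arm.grab_frame("wrist");save("w3.png",f["frame"])
r,p=bar_pose(f,.03,(240,5,420,330));print(r,cv2.boxPoints(r))
E
```

```text
t: 6.25
eef_pos: [0.554, 0.3831, 0.1552]
ee_rot: [-1.964, 1.57, 1.06]
force: [0.9, 0.3, -0.0]
width: 0.0877
t: 6.88
eef_pos: [0.5546, 0.3809, 0.063]
ee_rot: [1.174, 1.57, -2.086]
force: [-0.1, 0.6, 0.6]
width: 0.0874
[0.5546 0.3809 0.063 ] [-0.1187 -0.9929  0.0006]
((0.5750671029090881, 0.37845364212989807), (0.025978241115808487, 0.15878520905971527), 83.25216674804688) [[0.4947 0.3749]
 [0.6524 0.3562]
 [0.6554 0.382 ]
 [0.4978 0.4007]]
```

```bash
python3 -m inch '0 0 -.8 0 0 0;0 0 -.7 0 0 0;0 0 -.35 0 0 0;0 0 0 0 0 0' && python3 -m inch '0 0 0 0 0 0;0 0 0 0 0 0;0 0 0 0 0 0;0 0 0 0 0 0;0 0 0 0 0 0;0 0 0 0 0 0' 0.1 60
```

```text
t: 7.42
eef_pos: [0.5551, 0.3804, 0.0079]
ee_rot: [1.934, 1.571, -1.327]
force: [0.4, -0.1, 0.0]
width: 0.0875
t: 8.18
eef_pos: [0.555, 0.3803, 0.0076]
ee_rot: [1.205, 1.571, -2.056]
force: [1.2, -0.7, -0.4]
width: 0.033
```

```bash
python3 -m inch '0 0 0 0 0 0;0 0 0 0 0 0;0 0 0 0 0 0' && python3 -m inch '0 0 .5 0 0 0;0 0 .7 0 0 0;0 0 .7 0 0 0;0 0 .6 0 0 0;0 0 0 0 0 0;0 0 0 0 0 0'
```

```text
t: 8.55
eef_pos: [0.555, 0.3803, 0.0076]
ee_rot: [1.138, 1.571, -2.124]
force: [0.4, 0.1, 0.4]
width: 0.0095
t: 9.3
eef_pos: [0.5547, 0.3801, 0.0824]
ee_rot: [0.443, 1.57, -2.819]
force: [-0.2, -0.5, 0.5]
width: 0.0092
```

Run:
```python
from h import *
f=arm.grab_frame("wrist");g=arm.grab_frame("side")
save("w4.png",np.vstack([f["frame"],cv2.resize(g["frame"][130:230,180:340],(640,400))])[:, :][::1])
im=cv2.imread("pics/w4.png");cv2.imwrite("pics/w4.png",cv2.resize(im,(480,600)))
```

```text
(no output)
```

View pics/w4.png

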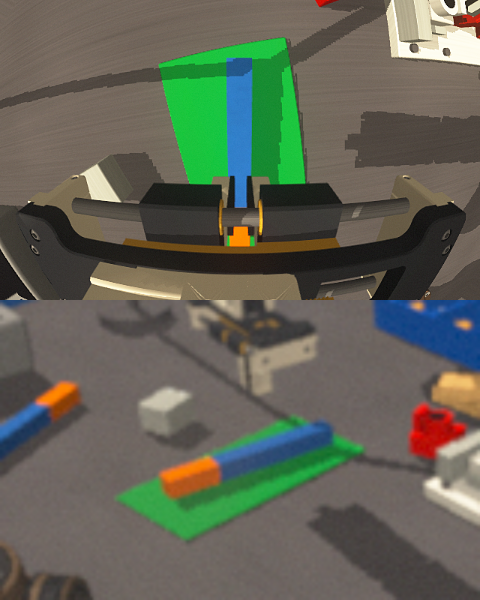

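Run:
```python
from h import *
np.set_printoptions(precision=4,suppress=True)
s,R=tool();T=s["eef_pos"];print(T,s["width"])
for n in["side","scene"]:
    g=arm.grab_frame(n);p=g["pose"];c=p[:3,:3].T@(T-p[:3,3]);K=g["mtx"];print(n,"TCP px",K[0,0]*c[0]/-c[2]+K[0,2],-K[0,0]*c[1]/-c[2]+K[1,2]);save("x_"+n+".png",g["frame"])
    C=cloud(g)
    for r in arm.place_of(g,"bar")[:2]+arm.place_of(g,"bar_mouth")[:2]:u=px(r["position"]).astype(int);print(u,C[u[1],u[0]])
f=arm.grab_frame("wrist");Z=f["range_z"];K=f["mtx"]
def fd(u,v):
    d=(np.array([u,v])-[K[0,2],K[1,2]])/K[0,0];r=np.linalg.norm(d);w=np.array([d[0]*np.sin(r)/r,-d[1]*np.sin(r)/r,-np.cos(r)]);w*=Z[v,u]/np.cos(r);return f["pose"][:3,:3]@w+f["pose"][:3,3]
for p in[(318,100),(318,150),(316,200),(320,215),(318,85),(270,150),(360,200)]:print(p,f["frame"][p[1],p[0]],Z[p[1],p[0]],fd(*p))
print(f["pose"])
```

```text
[0.5545 0.3799 0.0818] 0.008826991595367317
side TCP px 265.984355734782 166.02690642892122
[187 174] [0.3536 0.6644 0.0148]
[262 186] [0.5223 0.3732 0.0086]
[170 188] [0.2559 0.6147 0.0083]
[286 173] [0.6343 0.3619 0.0284]
scene TCP px 368.4134192940377 154.40752623066786
[365 166] [0.5556 0.369  0.017 ]
[372 110] [0.5592 0.3303 0.3577]
[385 180] [0.6601 0.376  0.0022]
[348 105] [0.256  0.6234 0.0226]
(318, 100) [ 30  81 128] 0.22734338 [0.6365 0.3717 0.0308]
(318, 150) [ 48 126 196] 0.239469 [0.5979 0.3764 0.0306]
(316, 200) [ 51 128 204] 0.25255036 [0.5572 0.383  0.0301]
(320, 215) [ 52 126 203] 0.2552714 [0.5442 0.3812 0.0313]
(318, 85) [ 37  86 138] 0.22357832 [0.648  0.3703 0.0311]
(270, 150) [ 25 201  68] 0.26703653 [0.5987 0.4188 0.0029]
(360, 200) [ 21 141  49] 0.2793599 [0.5439 0.3448 0.0048]
[[-0.1188  0.9453  0.3039  0.6369]
 [-0.9929 -0.1135 -0.0352  0.37  ]
 [ 0.0012 -0.3059  0.952   0.2694]
 [ 0.      0.      0.      1.    ]]
```

The combined view shows the bar still on the mat at px (240,130), directly under the closed fingers, so the grip missed even though the TCP reading went down to z = 8 mm. I'll look closer at the fingers before trying again.

Run:
```python
import cv2,numpy as np
a=cv2.imread("pics/x_side.png")[125:205,215:315];b=cv2.imread("pics/x_scene.png")[105:205,320:420]
cv2.circle(a,(266-215,166-125),0,(255,0,255),-1);cv2.circle(b,(368-320,154-105),0,(255,0,255),-1)
a=cv2.resize(a,(500,400),interpolation=0);b=cv2.resize(b,(300,300),interpolation=0)
c=np.zeros((400,800,3),np.uint8);c[:,:500]=a;c[:300,500:]=b;cv2.imwrite("pics/x5.png",c)
```

```text
(no output)
```

View pics/x5.png

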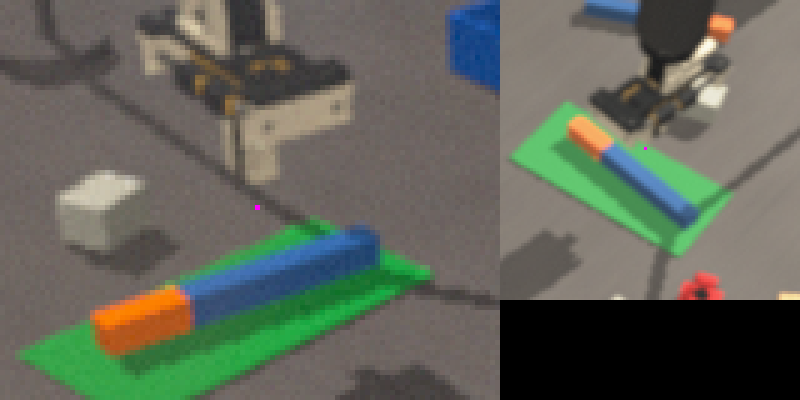

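Run:
```python
from h import *
np.set_printoptions(precision=4,suppress=True)
s,R=tool();T=s["eef_pos"];print(T,R,s["q"])
for n,c in(("side",range(260,271)),("scene",range(364,376))):
    g=arm.grab_frame(n);C=cloud(g)
    P=C.reshape(-1,3);m=(np.linalg.norm(P[:,:2]-T[:2],axis=1)<.03)&(P[:,2]>.045)&(P[:,2]<.2)
    print(n,m.sum(),np.sort(P[m][:,2])[:12],P[m][np.argsort(P[m][:,2])[:5]])
    # base known check: bench height
    q=P[(abs(P[:,0]-.5)<.05)&(abs(P[:,1]-.15)<.05)];print("bench z",np.median(q[:,2]))
f=arm.grab_frame("wrist");K=f["mtx"];v,u=np.mgrid[:400,:640];d=np.stack([u-K[0,2],v-K[1,2]],-1)/K[0,0];r=np.linalg.norm(d,axis=-1)+1e-9
w=np.stack([d[...,0]*np.sin(r)/r,-d[...,1]*np.sin(r)/r,-np.cos(r)],-1)*(f["range_z"]/np.cos(r))[...,None]
C=w@f["pose"][:3,:3].T+f["pose"][:3,3];P=C.reshape(-1,3);m=(np.linalg.norm(P[:,:2]-T[:2],axis=1)<.05)&(P[:,2]>.045)&(P[:,2]<.3)
print("wrist",m.sum(),np.sort(P[m][:,2])[:10], P[m][np.argsort(P[m][:,2])[:5]])
```

```text
[0.5549 0.3802 0.0824] [[-0.0003 -0.1198 -0.9928]
 [-0.0004 -0.9928  0.1198]
 [-1.      0.0004  0.0002]] [ 0.8899  0.4415 -0.1381  0.     -0.9917  0.5608]
side 109 [0.1082 0.1117 0.1127 0.1129 0.1129 0.1129 0.1133 0.1139 0.1142 0.1151
 0.1154 0.1155] [[0.5447 0.388  0.1082]
 [0.5598 0.3629 0.1117]
 [0.5471 0.3973 0.1127]
 [0.5451 0.3618 0.1129]
 [0.5441 0.3996 0.1129]]
bench z -0.0019706465545070717
scene 52 [0.1096 0.1119 0.1138 0.1153 0.1161 0.1165 0.1172 0.118  0.1187 0.1188
 0.1192 0.1198] [[0.56   0.384  0.1096]
 [0.5577 0.3866 0.1119]
 [0.5646 0.3906 0.1138]
 [0.5602 0.3617 0.1153]
 [0.5511 0.3599 0.1161]]
bench z 0.0001739707777012045
wrist 42538 [0.1106 0.1107 0.1112 0.1116 0.1117 0.1119 0.112  0.1122 0.1123 0.1123] [[0.5499 0.3847 0.1106]
 [0.5496 0.376  0.1107]
 [0.5492 0.376  0.1112]
 [0.5511 0.3846 0.1116]
 [0.564  0.3835 0.1117]]
```

All three depth images agree: the finger ends sit about 27 mm above the reported TCP (0.110 against 0.082). So the fingers closed just above the bar. I'll open and re-measure the tips in the open state before going deeper.

```bash
python3 -m inch '0 0 0 0 0 0;0 0 0 0 0 0;0 0 0 0 0 0;0 0 0 0 0 0;0 0 0 0 0 0;0 0 0 0 0 0;0 0 0 0 0 0;0 0 0 0 0 0' 0.75
cat >> h.py <<'E'
def fcloud(f):
    K=f["mtx"];v,u=np.mgrid[:400,:640];d=np.stack([u-K[0,2],v-K[1,2]],-1)/K[0,0];r=np.linalg.norm(d,axis=-1)+1e-9
    w=np.stack([d[...,0]*np.sin(r)/r,-d[...,1]*np.sin(r)/r,-np.cos(r)],-1)*(f["range_z"]/np.cos(r))[...,None]
    return w@f["pose"][:3,:3].T+f["pose"][:3,3]
E
python3 - <<'E'
from h import *
np.set_printoptions(precision=4,suppress=True)
s,R=tool();T=s["eef_pos"];print(T)
f=arm.grab_frame("wrist");P=fcloud(f).reshape(-1,3);L=(P-T)@R
m=(abs(L[:,2])<.04)&(abs(L[:,1])<.08)&(P[:,2]>.06)&(L[:,0]>-.12)
L=L[m]
for lo in(-.08,-.06,-.045,-.03,.01,.03,.045,.06):
    q=L[(L[:,1]>lo)&(L[:,1]<lo+.015)]
    if len(q):print(lo,len(q),"x",np.sort(q[:,0])[-5:],"z",np.percentile(q[q[:,0]>q[:,0].max()-.01][:,2],[0,100]))
for n in["side","scene"]:
    g=arm.grab_frame(n);P=cloud(g).reshape(-1,3);L=(P-T)@R;m=(abs(L[:,2])<.02)&(abs(L[:,1])<.07)&(P[:,2]>.055)&(L[:,0]>-.1);print(n,np.sort(L[m][:,0])[-8:])
E
```

```text
t: 10.9
eef_pos: [0.555, 0.3803, 0.0826]
ee_rot: [1.086, 1.571, -2.176]
force: [-0.3, 0.2, -0.0]
width: 0.0653
[0.555  0.3803 0.0826]
-0.08 1448 x [-0.0959 -0.0959 -0.0958 -0.0957 -0.0956] z [-0.0392 -0.0031]
-0.06 3541 x [-0.0347 -0.0346 -0.0343 -0.0341 -0.0334] z [-0.0113 -0.0097]
-0.045 6382 x [-0.0296 -0.0295 -0.0294 -0.0288 -0.0287] z [-0.011  0.01 ]
-0.03 1189 x [-0.107  -0.1068 -0.1068 -0.1064 -0.1062] z [-0.0321 -0.0236]
0.01 1236 x [-0.1067 -0.1066 -0.1063 -0.1063 -0.1063] z [-0.032  -0.0239]
0.03 6173 x [-0.0296 -0.0294 -0.0292 -0.0287 -0.0284] z [-0.0111  0.0101]
0.045 4128 x [-0.0346 -0.0346 -0.0345 -0.0344 -0.0344] z [-0.0113 -0.0098]
0.06 1688 x [-0.0997 -0.0997 -0.0997 -0.0994 -0.0994] z [-0.0388 -0.0373]
side [-0.0302 -0.03   -0.0296 -0.0273 -0.0273 -0.027  -0.026  -0.0258]
scene [-0.0334 -0.0334 -0.0333 -0.0329 -0.0328 -0.032  -0.0303 -0.0299]
```

```bash
python3 -m inch '0 0 -.9 0 0 0;0 0 -.9 0 0 0;0 0 -.8 0 0 0;0 0 -.4 0 0 0;0 0 -.2 0 0 0;0 0 -.2 0 0 0;0 0 0 0 0 0' && python3 -m inch '0 0 0 0 0 0;0 0 0 0 0 0;0 0 0 0 0 0;0 0 0 0 0 0;0 0 0 0 0 0;0 0 0 0 0 0;0 0 0 0 0 0' 0.1 60
```

```text
t: 11.92
eef_pos: [0.5551, 0.3804, -0.0192]
ee_rot: [-2.13, 1.571, 0.891]
force: [0.6, -0.2, 0.1]
width: 0.0657
t: 12.8
eef_pos: [0.5551, 0.3805, -0.0192]
ee_rot: [-2.166, 1.57, 0.855]
force: [-0.7, 1.1, 0.6]
width: 0.0256
```

```bash
python3 -m inch '0 0 .3 0 0 0;0 0 .6 0 0 0;0 0 .7 0 0 0;0 0 .54 0 0 0;0 0 0 0 0 0;0 0 0 0 0 0' && python3 -m inch '0 -.4 0 0 0 -.6;0 -.8 0 0 0 -.7;0 -.9 0 0 0 -.7;0 -.9 0 0 0 -.7;0 -.9 0 0 0 -.7;0 -.9 0 0 0 -.7;0 -.9 0 0 0 -.7;0 -.9 0 0 0 -.7;-.1 -.9 0 0 0 -.7;-.2 -.9 0 0 0 -.68;-.14 -.79 0 0 0 0;0 0 0 0 0 0'
python3 -m inch '0 0 0 0 0 0'
python3 - <<'E'
from h import *
np.set_printoptions(precision=4,suppress=True)
s,R=tool();print(s["eef_pos"],R[:,1],s["width"])
f=arm.grab_frame("wrist");save("w6.png",f["frame"][:300]);np.savez("w6.npz",**{k:f[k] for k in("frame","range_z","mtx","pose")})
for z in(.094,):
    r,p=bar_pose(f,z,(220,5,450,240));print(r,cv2.boxPoints(r))
for t,z in[("pivot",.06),("collar",.06),("stub_tip",.06),("bar_mouth",.081)]:
    for r in arm.place_of(f,t)[:2]: u=px(r["position"]);print(t,round(r["confidence"],2),u,fz(f,u,z)[0])
E
```

```text
t: 13.55
eef_pos: [0.5545, 0.38, 0.0444]
ee_rot: [0.573, 1.57, -2.689]
force: [-0.0, -0.8, -4.0]
width: 0.0256
t: 15.05
eef_pos: [0.541, 0.1025, 0.0449]
ee_rot: [1.072, 1.57, -2.792]
force: [0.6, -0.1, -3.9]
width: 0.0255
t: 15.18
eef_pos: [0.5421, 0.1045, 0.0451]
ee_rot: [-1.984, 1.57, 0.437]
force: [0.5, -0.4, -3.4]
width: 0.0256
[0.5421 0.1045 0.0451] [-0.6596 -0.7516 -0.0007] 0.025552349743020362
((0.58522629737854, 0.0654461681842804), (0.026287224143743515, 0.08447586745023727), 48.62741470336914) [[0.5448 0.0835]
 [0.6082 0.0277]
 [0.6256 0.0474]
 [0.5622 0.1032]]
stub_tip 0.69 [318.016  26.2  ] [0.6361 0.0229 0.06  ]
bar_mouth 0.59 [321.92  64.08] [0.6166 0.0373 0.081 ]
```

View pics/w6.png

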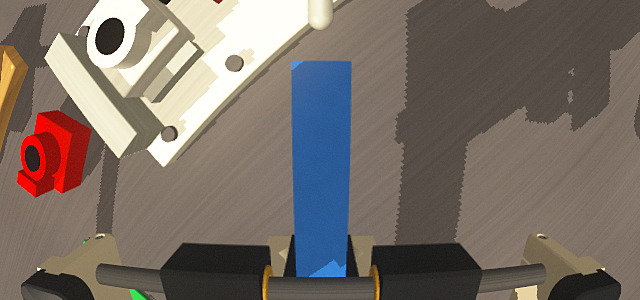

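The view shows the bar aligned with the stub: mouth at px (322,62), stub tip at (319,26), lateral error about 1 mm and heading −41.3° as wanted. Next I'll check the bar's droop and height.

```bash
python3 - <<'E'
from h import *
f=dict(np.load("w6.npz"));C=fcloud(f)
for v in range(65,240,15): print(v,np.round(np.median(C[v-2:v+3,310:332].reshape(-1,3),0),4))
print("stub",np.round([C[y,319] for y in(5,10,15,20,24)],4))
E
python3 -m inch '0 0 -.3 0 0 0;0 0 -.4 0 0 0;0 0 0 0 0 0;0 0 0 0 0 0'
```

```text
65 [0.6156 0.0391 0.0952]
80 [0.6104 0.0435 0.0953]
95 [0.6054 0.048  0.0951]
110 [0.6004 0.0523 0.095 ]
125 [0.5954 0.0567 0.0952]
140 [0.5903 0.0611 0.0952]
155 [0.5852 0.0656 0.0951]
170 [0.58   0.0702 0.0952]
185 [0.5747 0.0748 0.0952]
200 [0.5692 0.0796 0.0951]
215 [0.5635 0.0847 0.0952]
230 [0.5577 0.0899 0.0951]
stub [[0.6438 0.0154 0.0664]
 [0.6409 0.0179 0.0692]
 [0.6391 0.0195 0.0678]
 [0.6374 0.021  0.0654]
 [0.6354 0.0227 0.0667]]
t: 15.92
eef_pos: [0.5417, 0.1045, 0.0236]
ee_rot: [1.461, 1.57, -2.401]
force: [1.5, -0.6, -3.1]
width: 0.0256
```

```bash
python3 -m inch '.25 -.22 0 0 0 0;.25 -.22 0 0 0 0;.25 -.22 0 0 0 0;.25 -.22 0 0 0 0;0 0 0 0 0 0' && python3 -m inch '.2 -.176 0 0 0 0;.2 -.176 0 0 0 0;.125 -.11 0 0 0 0;.1 -.088 0 0 0 0;0 0 0 0 0 0'
```

```text
t: 16.55
eef_pos: [0.5723, 0.0776, 0.0237]
ee_rot: [2.377, 1.571, -1.487]
force: [-0.3, 0.7, -3.8]
width: 0.0255
t: 17.18
eef_pos: [0.5907, 0.0615, 0.0238]
ee_rot: [1.216, 1.571, -2.646]
force: [-0.1, -0.5, -3.9]
width: 0.0258
```

```bash
python3 -m inch '.05 -.044 0 0 0 0;.05 -.044 0 0 0 0;.05 -.044 0 0 0 0;0 0 0 0 0 0' && python3 -m inch '.025 -.022 0 0 0 0;0 0 0 0 0 0' && python3 -m inch '.025 -.022 0 0 0 0;0 0 0 0 0 0'
```

```text
t: 17.68
eef_pos: [0.5951, 0.0577, 0.0238]
ee_rot: [1.808, 1.571, -2.054]
force: [-0.1, 1.3, -3.3]
width: 0.0258
t: 17.92
eef_pos: [0.5958, 0.0571, 0.0239]
ee_rot: [0.67, 1.571, 3.092]
force: [-0.1, 0.4, -3.0]
width: 0.0257
t: 18.18
eef_pos: [0.596, 0.0567, 0.0237]
ee_rot: [0.503, 1.57, 2.925]
force: [-3.9, 3.1, -2.3]
width: 0.0257
```

Run:
```python
from h import *
f=arm.grab_frame("wrist");np.savez("w7.npz",**{k:f[k] for k in("frame","range_z","mtx","pose")})
save("w7.png",cv2.resize(f["frame"][:150,220:420],(800,600),interpolation=cv2.INTER_CUBIC))
```

```text
(no output)
```

View pics/w7.png

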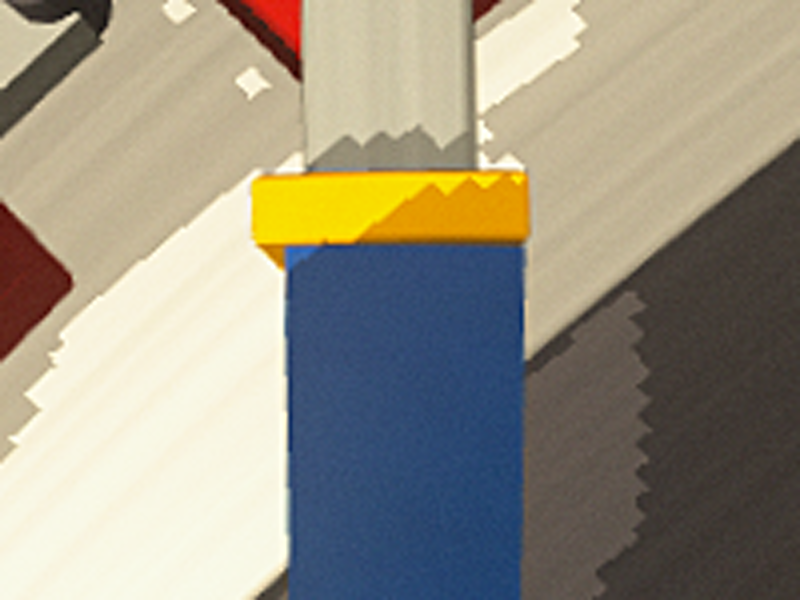

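The crop shows the blue mouth seated flush on the yellow collar at crop row 245 with no gap, which is about 1.5 mm off-centre towards the closing side. The bar is fully home at about 5 N. Next I'll work out the arc rows.

```bash
cat >> h.py <<'E'
PV=np.array([.7248,-.0545])
def st():
    s,R=tool();y=R[:2,1];al=np.degrees(np.arctan2(y[1],y[0]))-90   # closing tangent = tool y
    al%=360;a=np.radians(al);u=np.array([np.cos(a),np.sin(a)]);t=np.array([-u[1],u[0]])
    g=s["eef_pos"][:2]-PV;F=s["force"];M=-s["moment"][2];Ft=-F[:2]@t;Fr=-F[:2]@u
    N2=(Ft*.1+M)/.043;N1=N2-Ft
    pa=np.degrees(np.arctan2(g[1],g[0]))%360
    print(f"t{s['t']:.2f} yaw-al {al:.2f} posang {pa:.2f} r {g@u*1e3:.1f} e {g@t*1e3:.1f} hand Ft {Ft:.1f} Fr(out+) {Fr:.1f} Mz {M:.2f} N2 {N2:.0f} N1 {N1:.0f} z {s['eef_pos'][2]:.4f} w {s['width']*1e3:.1f} mom {np.round(s['moment'],2)}")
E
python3 - <<'E'
from h import *
st()
U=lambda d:np.array([np.cos(np.radians(d)),np.sin(np.radians(d))]);T=lambda d:U(d+90)
print("5mm t at start",np.round(T(138.7)*.005/.03,3),"-0.5mm", np.round(U(138.7)*.0005/.03,3))
for a in np.arange(138.7,206,5):
    d=.17*(U(a+5)-U(a))+.006*(T(a+5)-T(a));print(f"{a:.1f}->{a+5:.1f}",np.round(d/.03,3), "1mm t",np.round(T(a+5)/30,3))
E
```

```text
t18.23 yaw-al 138.72 posang 139.20 r 170.1 e 1.4 hand Ft -0.7 Fr(out+) -4.2 Mz -0.08 N2 -3 N1 -3 z 0.0237 w 25.8 mom [1.13 1.1  0.08]
5mm t at start [-0.11  -0.125] -0.5mm [-0.013  0.011]
138.7->143.7 [-0.296 -0.396] 1mm t [-0.02  -0.027]
143.7->148.7 [-0.261 -0.421] 1mm t [-0.017 -0.028]
148.7->153.7 [-0.223 -0.442] 1mm t [-0.015 -0.03 ]
153.7->158.7 [-0.184 -0.459] 1mm t [-0.012 -0.031]
158.7->163.7 [-0.143 -0.474] 1mm t [-0.009 -0.032]
163.7->168.7 [-0.101 -0.484] 1mm t [-0.007 -0.033]
168.7->173.7 [-0.058 -0.491] 1mm t [-0.004 -0.033]
173.7->178.7 [-0.015 -0.494] 1mm t [-0.001 -0.033]
178.7->183.7 [ 0.028 -0.494] 1mm t [ 0.002 -0.033]
183.7->188.7 [ 0.071 -0.49 ] 1mm t [ 0.005 -0.033]
188.7->193.7 [ 0.113 -0.482] 1mm t [ 0.008 -0.032]
193.7->198.7 [ 0.155 -0.47 ] 1mm t [ 0.011 -0.032]
198.7->203.7 [ 0.195 -0.455] 1mm t [ 0.013 -0.031]
203.7->208.7 [ 0.234 -0.436] 1mm t [ 0.016 -0.029]
```

```bash
python3 -m inch '-.013 .011 0 0 0 0;-.04 -.045 0 0 0 0;-.04 -.045 0 0 0 0;0 0 0 0 0 0' >/dev/null; python3 -c 'from h import *;st()'; python3 -m inch '-.15 -.195 0 0 0 .5;-.146 -.2 0 0 0 .5;0 0 0 0 0 0'>/dev/null; python3 -c 'from h import *;st()'
```

```text
t18.73 yaw-al 138.73 posang 140.21 r 170.0 e 4.4 hand Ft 3.3 Fr(out+) -2.8 Mz -0.31 N2 1 N1 -3 z 0.0240 w 25.6 mom [1.54 0.28 0.31]
t19.10 yaw-al 143.73 posang 145.15 r 169.8 e 4.2 hand Ft 4.3 Fr(out+) -3.0 Mz -0.50 N2 -2 N1 -6 z 0.0241 w 25.5 mom [2.12 0.04 0.5 ]
```

```bash
python3 -m inch '-.136 -.207 0 0 0 .6;-.132 -.211 0 0 0 .6;0 0 0 0 0 0'>/dev/null; python3 -c 'from h import *;st()'; python3 -m inch '-.12 -.217 0 0 0 .55;-.112 -.221 0 0 0 .55;0 0 0 0 0 0'>/dev/null; python3 -c 'from h import *;st()'
```

```text
t19.48 yaw-al 149.66 posang 150.22 r 169.9 e 1.7 hand Ft 3.9 Fr(out+) -1.4 Mz -0.27 N2 3 N1 -1 z 0.0241 w 25.5 mom [ 1.73 -0.14  0.27]
t19.85 yaw-al 155.13 posang 155.16 r 170.0 e 0.1 hand Ft 5.4 Fr(out+) -1.7 Mz -0.31 N2 5 N1 -0 z 0.0241 w 25.6 mom [ 2.02 -0.19  0.31]
```

```bash
python3 -m inch '-.1 -.228 0 0 0 .5;-.09 -.232 0 0 0 .5;0 0 0 0 0 0'>/dev/null; python3 -c 'from h import *;st()'; python3 -m inch '-.078 -.237 0 0 0 .5;-.068 -.24 0 0 0 .5;0 0 0 0 0 0'>/dev/null; python3 -c 'from h import *;st()'
```

```text
t20.23 yaw-al 160.14 posang 160.06 r 169.9 e -0.2 hand Ft 7.5 Fr(out+) -1.1 Mz -0.38 N2 9 N1 1 z 0.0242 w 25.6 mom [ 2.51 -0.34  0.38]
t20.60 yaw-al 165.13 posang 165.07 r 169.8 e -0.2 hand Ft 7.2 Fr(out+) -1.8 Mz -0.39 N2 8 N1 1 z 0.0241 w 25.9 mom [ 2.85 -0.3   0.39]
```

```bash
python3 -m inch '-.057 -.243 0 0 0 .5;-.046 -.246 0 0 0 .5;0 0 0 0 0 0'>/dev/null; python3 -c 'from h import *;st()'; python3 -m inch '-.035 -.248 0 0 0 .5;-.024 -.249 0 0 0 .5;0 0 0 0 0 0'>/dev/null; python3 -c 'from h import *;st()'
```

```text
t20.98 yaw-al 170.13 posang 170.14 r 169.8 e 0.0 hand Ft 8.8 Fr(out+) -2.1 Mz -0.35 N2 12 N1 3 z 0.0241 w 25.6 mom [ 3.02 -0.19  0.35]
t21.35 yaw-al 175.13 posang 175.21 r 169.7 e 0.2 hand Ft 7.8 Fr(out+) 0.4 Mz -0.40 N2 9 N1 1 z 0.0241 w 25.7 mom [ 3.24 -0.08  0.4 ]
```

```bash
python3 -m inch '-.012 -.25 0 0 0 .5;-.001 -.25 0 0 0 .5;0 0 0 0 0 0'>/dev/null; python3 -c 'from h import *;st()'; python3 -m inch '.01 -.25 0 0 0 .5;.021 -.249 0 0 0 .5;0 0 0 0 0 0'>/dev/null; python3 -c 'from h import *;st()'
```

```text
t21.73 yaw-al 180.12 posang 180.20 r 169.7 e 0.2 hand Ft 11.2 Fr(out+) -1.6 Mz -0.40 N2 17 N1 5 z 0.0240 w 25.3 mom [3.82 0.18 0.4 ]
t22.10 yaw-al 185.12 posang 185.24 r 169.8 e 0.3 hand Ft 11.7 Fr(out+) -0.4 Mz -0.45 N2 17 N1 5 z 0.0239 w 25.5 mom [4.2  0.41 0.45]
```

```bash
python3 -m inch '.032 -.248 0 0 0 .5;.042 -.246 0 0 0 .5;0 0 0 0 0 0'>/dev/null; python3 -c 'from h import *;st()'; python3 -m inch '.053 -.244 0 0 0 .5;.063 -.242 0 0 0 .5;0 0 0 0 0 0'>/dev/null; python3 -c 'from h import *;st()'
```

```text
t22.48 yaw-al 190.13 posang 190.37 r 169.9 e 0.7 hand Ft 11.0 Fr(out+) 0.7 Mz -0.42 N2 16 N1 5 z 0.0239 w 25.5 mom [3.6  0.45 0.42]
t22.85 yaw-al 195.12 posang 195.58 r 170.0 e 1.4 hand Ft 6.7 Fr(out+) 0.3 Mz -0.44 N2 5 N1 -1 z 0.0238 w 25.7 mom [2.66 0.32 0.44]
```

Run:
```python
from h import *
f=arm.grab_frame("wrist");np.savez("w8.npz",**{k:f[k] for k in("frame","range_z","mtx","pose")})
H,S,V=hsv(f);m=(H>20)&(H<33)&(S>170)&(V>100);m[150:]=0;m=biggest(m);v,u=np.nonzero(m);p=fz(f,np.stack([u,v],1),.075)[:,:2].astype(np.float32)
r=cv2.minAreaRect(p);print(m.sum(),r,np.round(cv2.boxPoints(r),4)); c=np.array(r[0])-PV;print("collar ang",np.degrees(np.arctan2(c[1],c[0]))%360,np.linalg.norm(c))
save("w8.png",cv2.resize(f["frame"][:150,200:440],(800,500),interpolation=cv2.INTER_CUBIC))
```

```text
1120 ((0.6611520051956177, -0.06912074238061905), (0.007348479237407446, 0.029289335012435913), 13.50002384185791) [[ 0.6542 -0.0557]
 [ 0.661  -0.0842]
 [ 0.6681 -0.0825]
 [ 0.6613 -0.054 ]]
collar ang 192.9371206408876 0.06530569156190837
```

View pics/w8.png

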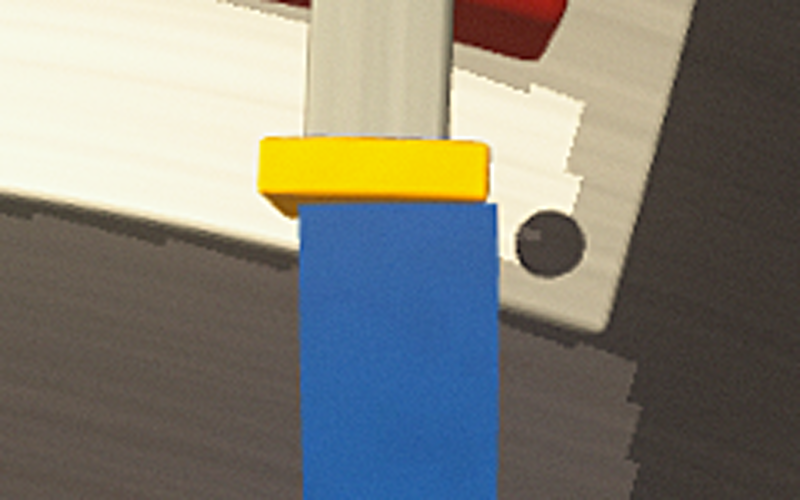

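The crop shows the lever following: collar at about 193°, lagging the bar by 2°, with the bar still seated. The dead point is at 197.2° and the stop at 200.05°. I'll go on in small steps until I feel the stop.

```bash
for i in 1; do python3 -m inch '.08 -.238 0 0 0 .5;0 0 0 0 0 0'>/dev/null; done; python3 -c 'from h import *;st()'; python3 -m inch '.09 -.235 0 0 0 .5;0 0 0 0 0 0'>/dev/null; python3 -c 'from h import *;st()'; python3 -m inch '.034 -.094 0 0 0 .2;0 0 0 0 0 0'>/dev/null; python3 -c 'from h import *;st()'
```

```text
t23.15 yaw-al 197.60 posang 198.19 r 170.1 e 1.8 hand Ft 5.8 Fr(out+) 0.7 Mz -0.31 N2 6 N1 1 z 0.0238 w 25.2 mom [1.94 0.42 0.31]
t23.40 yaw-al 200.06 posang 200.86 r 170.1 e 2.4 hand Ft 1.2 Fr(out+) -0.6 Mz -0.10 N2 1 N1 -1 z 0.0237 w 25.5 mom [0.59 0.2  0.1 ]
t23.65 yaw-al 201.17 posang 201.89 r 169.9 e 2.1 hand Ft 0.7 Fr(out+) -0.6 Mz -0.05 N2 0 N1 -0 z 0.0237 w 25.8 mom [0.16 0.06 0.05]
```

```bash
for k in 1; do python3 -m inch '.024 -.062 0 0 0 .1;0 0 0 0 0 0'>/dev/null; done; python3 -c 'from h import *;st()'; python3 -m inch '.012 -.031 0 0 0 .06;0 0 0 0 0 0'>/dev/null; python3 -c 'from h import *;st()'; python3 -m inch '.012 -.031 0 0 0 .06;0 0 0 0 0 0'>/dev/null; python3 -c 'from h import *;st()'
```

```text
t23.90 yaw-al 201.70 posang 202.43 r 169.9 e 2.2 hand Ft 2.5 Fr(out+) -1.0 Mz -0.15 N2 2 N1 -0 z 0.0237 w 25.7 mom [0.82 0.44 0.15]
t24.15 yaw-al 202.02 posang 202.61 r 169.9 e 1.7 hand Ft 5.4 Fr(out+) -0.5 Mz -0.18 N2 8 N1 3 z 0.0237 w 25.6 mom [1.94 0.78 0.18]
t24.40 yaw-al 202.32 posang 202.75 r 169.9 e 1.3 hand Ft 9.5 Fr(out+) -0.0 Mz -0.13 N2 19 N1 10 z 0.0236 w 25.8 mom [3.14 1.15 0.13]
```

```bash
python3 -m inch '-.024 .062 0 0 0 -.1;-.024 .062 0 0 0 -.1;-.02 .05 0 0 0 -.1;0 0 0 0 0 0'>/dev/null; python3 -c 'from h import *;st()'
python3 - <<'E'
from h import *
f=arm.grab_frame("wrist")
H,S,V=hsv(f);m=(H>20)&(H<33)&(S>170)&(V>100);m[150:]=0;m=biggest(m);v,u=np.nonzero(m);p=fz(f,np.stack([u,v],1),.075)[:,:2].astype(np.float32)
r=cv2.minAreaRect(p);print(m.sum(),r); c=np.array(r[0])-PV;print("collar ang",np.degrees(np.arctan2(c[1],c[0]))%360,np.linalg.norm(c))
r,p=bar_pose(f,.074,(220,5,450,240));b=cv2.boxPoints(r);print("bar",r,b)
s,R=tool();print(s["eef_pos"], "target",PV+.17*np.array([np.cos(np.radians(200.05)),np.sin(np.radians(200.05))]))
save("w9.png",f["frame"])
E
```

```text
t24.90 yaw-al 200.81 posang 201.32 r 169.6 e 1.5 hand Ft -1.7 Fr(out+) -0.8 Mz 0.04 N2 -3 N1 -1 z 0.0240 w 25.4 mom [-0.29  0.11 -0.04]
1126 ((0.6636678576469421, -0.07711876928806305), (0.007482768967747688, 0.028922082856297493), 21.31871223449707)
collar ang 200.3043719949983 0.0651824175125559
bar ((0.6208099722862244, -0.09414370357990265), (0.08474057167768478, 0.02952881157398224), 20.855724334716797) [[ 0.57595944 -0.09543116]
 [ 0.58647215 -0.12302524]
 [ 0.6656605  -0.09285624]
 [ 0.6551478  -0.06526217]]
[ 0.56680645 -0.1161762   0.02393872] target [ 0.56510305 -0.11278281]
```

```bash
python3 -m inch '-.012 .031 0 0 0 -.06;-.1 -.037 0 0 0 0;-.156 -.058 0 0 0 0;0 0 0 0 0 0'>/dev/null; python3 -c 'from h import *;st()'; python3 -m inch '-.25 -.093 0 0 0 0;-.312 -.116 0 0 0 0;-.312 -.116 0 0 0 0;0 0 0 0 0 0'>/dev/null; python3 -c 'from h import *;st()'; python3 -m inch '-.312 -.116 0 0 0 0;-.312 -.116 0 0 0 0;-.312 -.116 0 0 0 0;-.312 -.116 0 0 0 0;0 0 0 0 0 0'; python3 -c 'from h import *;st()'
```

```text
t25.45 yaw-al 200.51 posang 200.88 r 178.3 e 1.2 hand Ft 0.5 Fr(out+) 0.1 Mz 0.03 N2 2 N1 1 z 0.0239 w 25.3 mom [-0.02 -0.14 -0.03]
t25.95 yaw-al 200.49 posang 200.82 r 206.9 e 1.2 hand Ft 0.2 Fr(out+) -0.3 Mz 0.04 N2 1 N1 1 z 0.0240 w 25.7 mom [-0.02 -0.21 -0.04]
t: 26.58
eef_pos: [0.4941, -0.1419, 0.0239]
ee_rot: [-0.58, 1.571, 2.919]
force: [1.0, -0.6, -3.0]
width: 0.0256
t26.57 yaw-al 200.49 posang 200.75 r 246.7 e 1.1 hand Ft -0.9 Fr(out+) 0.7 Mz -0.04 N2 -3 N1 -2 z 0.0239 w 25.6 mom [ 0.01 -0.19  0.04]
```

```bash
python3 -m inch '-.2 -.07 .3 0 0 0;0 0 .8 0 0 0;0 0 1 0 0 0;0 .3 .9 0 0 0;0 .7 .2 0 0 0;.1 .8 0 0 0 0;.1 .9 0 0 0 -.3;.1 .9 0 0 0 -.3;.1 .9 0 0 0 -.3;.1 .9 0 0 0 -.3;.1 .9 0 0 0 -.3;.1 .9 0 0 0 -.3'
python3 - <<'E'
from h import *
f=arm.grab_frame("wrist")
H,S,V=hsv(f);m=(H>20)&(H<33)&(S>170)&(V>100);m[230:]=0;m=biggest(m);v,u=np.nonzero(m);print(m.sum(),u.mean(),v.mean())
p=fz(f,[u.mean(),v.mean()],.075)[0,:2]-PV;print("collar ang",np.degrees(np.arctan2(p[1],p[0]))%360,np.linalg.norm(p))
for n in("scene","side"):
    g=arm.grab_frame(n)
    for t in("collar","stub_tip"):
        for r in arm.place_of(g,t)[:1]:
            p=onz(g,px(r["position"]),.06)[:2]-PV;print(n,t,round(r["confidence"],2),np.degrees(np.arctan2(p[1],p[0]))%360,np.linalg.norm(p))
E
```

```text
t: 28.08
eef_pos: [0.51, 0.0732, 0.1205]
ee_rot: [-2.915, 1.57, 0.427]
force: [0.5, -0.3, -3.7]
width: 0.0254
337 518.353115727003 70.50445103857567
collar ang 191.5415195711777 0.06585011598565225
side collar 0.73 199.89167531948166 0.05647317093068185
side stub_tip 0.56 201.63734306320293 0.1088101656408551
```

```bash
python3 -m inch '.1 .9 0 0 0 -.3;.1 .9 0 0 0 -.3;.1 .9 0 0 0 -.3;.1 .9 0 0 0 -.3;.1 .9 0 0 0 -.26;.1 .9 0 0 0 0;.1 .9 0 0 0 0;.1 .9 0 0 0 0;.1 .9 0 0 0 0;.1 .9 0 0 0 0;.08 .9 0 0 0 0;0 0.4 0 0 0 0';python3 -m inch '0 0 0 0 0 0;0 0 0 0 0 0';python3 -c 'from h import *;st()'
```

```text
t: 29.92
eef_pos: [0.5424, 0.3834, 0.1194]
ee_rot: [0.963, 1.571, -2.104]
force: [-0.2, -0.1, -5.1]
width: 0.0255
t: 30.18
eef_pos: [0.5422, 0.3807, 0.1197]
ee_rot: [0.722, 1.57, -2.347]
force: [-0.7, -0.9, -2.7]
width: 0.0259
t30.18 yaw-al 184.21 posang 112.77 r 150.2 e -447.5 hand Ft -0.8 Fr(out+) -0.8 Mz -0.00 N2 -2 N1 -1 z 0.1197 w 25.9 mom [-0.05 -0.1   0.  ]
```

```bash
python3 -m inch '0 0 -.6 0 0 0;0 0 -1 0 0 0;0 0 -1 0 0 0;0 0 -.9 0 0 0;0 0 -.6 0 0 0;0 0 -.3 0 0 0;0 0 -.1 0 0 0;0 0 0 0 0 0;0 0 0 0 0 0'; python3 -m inch '0 0 -.06 0 0 0;0 0 0 0 0 0'; python3 -m inch '0 0 -.04 0 0 0;0 0 0 0 0 0'
```

```text
t: 31.3
eef_pos: [0.5428, 0.3818, -0.0142]
ee_rot: [-2.373, 1.569, 0.842]
force: [0.2, 0.5, -3.2]
width: 0.0257
t: 31.55
eef_pos: [0.5423, 0.3813, -0.0168]
ee_rot: [-2.174, 1.571, 1.042]
force: [-0.7, 0.2, -3.4]
width: 0.0255
t: 31.8
eef_pos: [0.5423, 0.3812, -0.0183]
ee_rot: [0.786, 1.571, -2.282]
force: [0.5, -0.4, -3.0]
width: 0.0256
```

```bash
python3 -m inch '0 0 -.03 0 0 0;0 0 0 0 0 0'; python3 -m inch '0 0 -.015 0 0 0;0 0 0 0 0 0'
```

```text
t: 32.05
eef_pos: [0.5424, 0.3813, -0.0191]
ee_rot: [0.775, 1.571, -2.293]
force: [-0.3, -0.3, -3.6]
width: 0.0255
t: 32.3
eef_pos: [0.5424, 0.3813, -0.0192]
ee_rot: [-2.615, 1.571, 0.601]
force: [-0.7, 0.6, -1.4]
width: 0.0257
```

Contact: the weight is being unloaded. Release and retreat.

```bash
python3 -m inch '0 0 0 0 0 0;0 0 0 0 0 0;0 0 0 0 0 0;0 0 0 0 0 0;0 0 0 0 0 0;0 0 0 0 0 0' 0.75; python3 -m inch '0 0 .4 0 0 0;0 0 .8 0 0 0;0 0 1 0 0 0;0 0 1 0 0 0;0 0 1 0 0 0;0 0 1 0 0 0;0 0 1 0 0 0;-.5 -.5 .5 0 0 0;-.5 -1 0 0 0 0;0 -1 0 0 0 0;0 -1 0 0 0 0;0 -1 0 0 0 0'; python3 -m inch '0 -1 0 0 0 0;0 -1 0 0 0 0;0 -1 0 0 0 0;0 -1 0 0 0 0;0 -.5 0 0 0 0;0 0 0 0 0 0'
python3 - <<'E'
from h import *
np.set_printoptions(precision=4,suppress=True)
f=arm.grab_frame("wrist");save("w10.png",f["frame"][:300]);C=fcloud(f)
for t,z in[("pivot",.06),("collar",.06),("stub_tip",.06),("part",.02)]:
    for r in arm.place_of(f,t)[:2]: u=px(r["position"]);print(t,round(r["confidence"],2),u,fz(f,u,z)[0])
H,S,V=hsv(f);m=(((H>95)&(H<125)&(S>90))|((H<20)&(S>150)));m[240:]=0
P=C[m];P=P[(abs(P[:,0]-.52)<.15)&(abs(P[:,1]-.38)<.08)&(P[:,2]>.024)&(P[:,2]<.06)];r=cv2.minAreaRect(P[:,:2].astype(np.float32));print("bar",r,np.percentile(P[:,2],[5,50,95]))
E
```

```text
t: 33.05
eef_pos: [0.5424, 0.3813, -0.0195]
ee_rot: [2.157, 1.571, -0.911]
force: [1.2, 0.5, -0.2]
width: 0.0654
t: 34.55
eef_pos: [0.5127, 0.2444, 0.1816]
ee_rot: [2.401, 1.571, -0.667]
force: [1.1, -1.2, 1.4]
width: 0.0655
t: 35.3
eef_pos: [0.5126, 0.11, 0.1816]
ee_rot: [-3.122, 1.571, 0.091]
force: [0.2, -0.3, -0.0]
width: 0.0662
pivot 0.58 [487.104   4.4  ] [ 0.7267 -0.0565  0.06  ]
collar 0.68 [504.832  67.08 ] [ 0.6589 -0.0834  0.06  ]
stub_tip 0.8 [507.712 109.28 ] [ 0.6122 -0.0931  0.06  ]
part 0.61 [614.528 161.68 ] [ 0.5778 -0.3771  0.02  ]
bar ((0.52215576171875, 0.37868183851242065), (0.23997125029563904, 0.028671864420175552), 4.273782730102539) [0.0261 0.0304 0.0318]
```

View pics/w10.png

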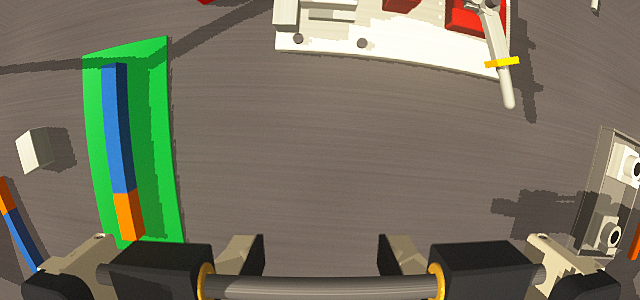

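The view shows the bar flat and centred on the mat at px (120,150) and the lever thrown. I'll measure the lever angle from above to be sure it is locked.

```bash
python3 -m inch '.2 -.4 .5 0 0 0;.5 -.8 .7 0 0 0;.5 -.9 .7 0 0 0;.5 -.9 .6 0 0 0;.5 -.9 0 0 0 0;.5 -.9 0 0 0 0;.2 -.7 0 0 0 0;0 0 0 0 0 0;0 0 0 0 0 0'
python3 - <<'E'
from h import *
np.set_printoptions(precision=4,suppress=True)
f=arm.grab_frame("wrist");np.savez("w11.npz",**{k:f[k] for k in("frame","range_z","mtx","pose")})
for t,z in[("pivot",.06),("collar",.06),("stub_tip",.06),("part",.02)]:
    for r in arm.place_of(f,t)[:2]: u=px(r["position"]);print(t,round(r["confidence"],2),u,fz(f,u,z)[0])
C=fcloud(f);P=C.reshape(-1,3)
# stub points beyond plate edge: high points
p=P[(P[:,2]>.055)&(P[:,2]<.072)&(P[:,0]>.605)&(P[:,0]<.648)&(abs(P[:,1]+.09)<.04)]
c,e=cv2.PCACompute(p[:,:2].astype(np.float32),None);print(len(p),c,e[0],"axis",np.degrees(np.arctan2(e[0,1],e[0,0]))%180+180, "tip x",p[:,0].min())
for pv in((.7248,-.0545),(.726,-.057)):
    d=c[0]-pv;print("from pivot",np.degrees(np.arctan2(d[1],d[0]))%360)
# tilt check vs start image of same kind
q=P[(abs(P[:,2]-.075)<.004)&(P[:,0]>.64)&(P[:,0]<.68)&(abs(P[:,1]+.08)<.04)]
r=cv2.minAreaRect(q[:,:2].astype(np.float32));print("collar top",r,len(q))
save("w11.png",cv2.resize(f["frame"][:200,220:520],(800,533),interpolation=cv2.INTER_CUBIC))
E
```

```text
t: 36.67
eef_pos: [0.5995, -0.0537, 0.2569]
ee_rot: [-3.088, 1.57, 0.128]
force: [0.2, 0.3, -0.7]
width: 0.0657
pivot 0.59 [327.68  68.92] [ 0.7203 -0.054   0.06  ]
collar 0.64 [345.728 120.   ] [ 0.6588 -0.0811  0.06  ]
collar 0.25 [ 83.2 188.8] [0.5418 0.3273 0.06  ]
stub_tip 0.63 [351.872 157.48 ] [ 0.6122 -0.0931  0.06  ]
part 0.66 [133.824  54.8  ] [0.7486 0.2407 0.02  ]
part 0.62 [205.376  63.72 ] [0.7273 0.1168 0.02  ]
312 [[ 0.6315 -0.0888]] [0.9249 0.3801] axis 202.34152 tip x 0.6121700093299747
from pivot 200.19225280980436
from pivot 198.60536248992975
collar top ((0.6635217070579529, -0.07776784151792526), (0.00832497701048851, 0.03037305548787117), 19.469371795654297) 177
```

View pics/w11.png

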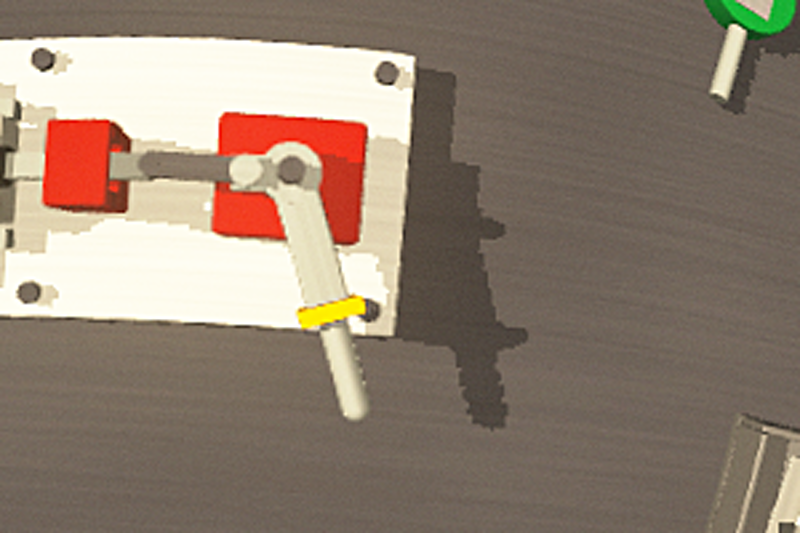

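```bash
python3 -c 'from station import arm;print(arm.job_done())'
```

```text
the job is handed in; nothing more can be done
None
```

The housing is clamped and the job is handed in at about 37 s of the 67 s allowed. I seated the bar on the collar at about 5 N and threw the lever until the stop was felt. I then drew the bar off without unlocking the clamp and laid it back on the mat.

**First grasp missed:** the fingers closed just above the bar without moving it. All three cameras put the real fingertips about 28 mm above the reported TCP, so I corrected for that and the second grasp held.

**Stop:** the push at the hand rose from 2.5 N to 9.5 N while the lever barely moved. I estimate the highest load on the clamp at about 29 N. That figure comes from readings at the end of each step, so short peaks in between were not seen.

**Last checks:**
- **Bar:** it lies flat and centred on the mat at (0.522, 0.379), turned 4.3° like the mat.
- **Lever:** the stop is at 200.05° and the dead point at 197.2°. The closest reading, with the bar still on, was 200.3°. Readings after drawing off did not fully agree: most fell between 197.7° and 202.3°. One rough oblique estimate gave 191.5°, which I put down to the view angle. In the final picture the toggle links lie in line.
- **Housing:** its measured position, about 171 mm from the pivot, agrees with sitting on the fence (169.5 mm) to within 2 mm.
- **Bystanders:** I did not touch the spare housings, scraper or steel block. I did not re-measure where they sit.

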